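Shut the lapped doors of the paint cabinet

ROBOT

A 6-joint arm with a two-finger parallel gripper is mounted at the origin on the work surface. World frame = base frame: x ahead of the robot, y to its left, z up, the work surface at z = 0. Lengths are in m, angles in rad, forces in N, time in s.
With the tool pointing down it reaches from about 0.325 to 1 m from the base axis. Payload 5.1 kg.
Tool frame: the origin (TCP) lies on the centre line of the jaws, within the pads' length; the fingertips stand 17 mm ahead of it and the grasp point (between the pads) lies 2 mm behind it; z points along the fingers, y is the line along which they close (so a half turn about z gives the same grasp; the last joint's range is limited). The gripper opens to 85 mm and grips with 20 to 120 N. Pads are 22 mm wide; open, the fingers measure 114 mm over their backs; the gripper's body (76 mm by 85 mm) begins 54 mm behind the grasp point. The pads swing forward as they close: fully open they stand 13 mm farther back than shut.
Start: joints at [-1.414, 0.124, 1.65, -0, 1.367, -0.083], TCP at [0.154, -0.631, 0.209] pointing down, gripper open.
Joint ranges: [-2.61, 2.61], [-1.02, 2.33], [0.03, 2.71], [-1.35, 4.49], [0.32, 2.68], [-2.91, 2.91]. Speed limits (rad/s): [2.57, 2.57, 3.14, 3.14, 3.14, 3.14].

INTERFACE

Orientations are given as a unit quaternion [w, x, y, z].
In Python, from plant import * gives the robot as it stands.
- The arm moves only by the tool send_rows, never from a script. Its argument "series" is a list of rows, each a list of 5 numbers: the shift along the tool's x, y, z in cm, then the turn about the tool's z in rad, then the opening in per cent of the stroke, from 0 (shut) to 100 (fully open). In form: [[dx, dy, dz, spin, gripper], ...]. A call has 1 to 12 rows; each row is the pose to reach, as a shift and turn from the pose commanded when the call began, along the tool's axes at that moment; what a row does not reach only later rows make up. A row lasts 1/10 s, in which the tool goes at most 50 mm and 8.59 degrees, less where a joint would pass 70% of its speed; a pose out of reach is approached as far as the arm can. A call with a gripper value outside its range is refused whole. The fingers move at their own pace and stop on an object; "grip_force" is the grip in N (left out, the last holds). Time passes only in rows, so rows that repeat a pose let the fingers close. It gives the time, the measured TCP pose, the force, the opening and the grip force at its end, in the units of the state.
- sense(): the state, without advancing time (a new reading comes with each control period).
- snapshot(name): name is "scene" or "top" or "wrist"; returns (picture, depth): 400x640x3 uint8, red, green, blue; 400x640 float32, m along the optical axis (not along the pixel's ray), 0 where there is no reading.
- get_calibration(name): a dict with "intrinsics" (3x3 intrinsics, pixels), "xyz" and "attitude" of the camera in the world. Camera axes: x right, y up, looking along -z (the intrinsics and any distortion apply to the point x, -y, -z); pixel columns grow to the right and rows downward; lengths in m; the calibration is good to about 2 mm. The wrist camera is an equidistant fisheye: a pixel r from the principal point sees the ray r / f radians off the axis. A picture is of the moment at which its call begins: read the wrist's pose just before it. get_calibration takes no time and is no camera call; for the wrist camera it gives the pose at the moment of the call.
- close_job(): hands the job in; it is judged then, once.
Trained networks look in the newest picture that a camera, given by its name, has taken for a name from the list of things; names that differ only in an ending like _2 or _b are one class to them, and where a whole thing is asked for, a point or a joint stands for the part that bears it (a point fixed in the world has none). Each returns a list of dicts, best first, with "p" (0 to 1); they miss things now and then, are a little off and sometimes report something else, mostly with a low value. They report only what shows in the picture. A call takes as long as a camera call.
- find_in(target, camera): "point" ([x, y, z] in m, in the coordinates of the camera as it stood for that picture, good to about 4 mm: the middle of the surface that is visible of it).
- pinpoint(target, camera): "point" ([x, y, z] in m, in the coordinates of the camera as it stood for that picture, good to about 4 mm: a listed point, or the origin of a listed thing).
The state is a dict: "clock": time; "qpos": joint angles; "dq": joint speeds; "joint_torque": joint torques, N m; "tool_pos": TCP position; "tool_rot": TCP orientation; "contact_force": force on the tool from outside, world axes, zero at the start; "wrist_torque": the same for the moment, N m; "width": finger opening in m; "gripper_force": force on a finger pad.
Only numpy, scipy, OpenCV 4.12 (cv2) and the standard library are available. Lean on these libraries where they do the work, as an engineer would, in place of code of your own. Each camera call takes 0.05 s, during which the arm holds its last target. There are 200 camera calls.

TASK

Shut both doors of the little paint cabinet until each is felt to sit home on its stop, held by its catch, with the edges lapped properly: the door with the rebated edge goes home first, then the door with the overlapping flange closes over it. Do not force or slam the doors, and leave the bottle, the jar and the mug as they stand.

Things in the scene. Friction and masses are not known exactly. Their poses are not given: they have to be found in the camera images.
- cabinet: Grey laminate paint cabinet fixed to the table, 370 mm wide, 200 deep, 215 high. Origin: on the table, at the middle of the carcass's front plane. x points into the cabinet (away from the robot), y to its left as the robot sees it, z up. Two wooden doors, 20 mm thick, 15 to 205 mm above the table, lie on the front plane when shut.
- rebated_leaf (a joint): Angle (rad) of the left door, hinged 170 mm left of the middle: about 0 shut, growing as it swings out to the robot, up to 1.7. It starts well open. From 149 to 172 mm from the hinge its edge is rebated: only the inner 9 mm goes on, a tongue that must lie behind the other door's flange. Hinge friction (0.06 N m) holds it where it is left.
- rebated_leaf_hinge (a point): On the left door's vertical hinge axis, in the front plane, 110 mm up. Axes turn with the door, the cabinet's when shut; the door runs along its -y, outer face at x = -20 mm. A sprung catch meets the door 0.07 rad before home, takes 6 to 9 N at 125 mm from the hinge to pass, and holds it over the last 0.02 rad; press on until it sits on its stop (also at 125 mm; at most 30 N there).
- rebated_leaf_pull (a point): Grip point of the left door's pull: an upright steel bar, 10 mm thick, its centre 40 mm off the outer face, 120 mm from the hinge, from 112 to 190 mm above the table, joined to the door by a 10 mm thick arm at each end. The point is on the bar's centre line, 170 mm above the table. Axes as the door's.
- flanged_leaf (a joint): Angle (rad) of the right door, hinged 170 mm right of the middle: about 0 shut, growing as it swings out to the robot, up to 1.7. It starts ajar, in the way: the left door passes only while this one is open beyond about 0.3. Full thickness to 164 mm from the hinge, then the outer 9 mm goes on to 188 mm, a flange that laps over the tongue. Hinge friction as the left door.
- flanged_leaf_hinge (a point): On the right door's vertical hinge axis, in the front plane, 110 mm up. Axes turn with the door, the cabinet's when shut; the door runs along its +y, outer face at x = -20 mm. A catch and stop like the left door's. Where home is must be felt: catches and stops sit on one hidden rail that may be set up to 10 mm forward, so both doors come home at the same angle, anywhere from 0 to 0.085 rad.
- flanged_leaf_pull (a point): Grip point of the right door's pull, a bar like the left one's, 125 mm from the hinge; this point is on the bar's centre line, 170 mm above the table. Axes as the door's.
- bottle: Wine-red painted bottle, 70 mm across, 250 mm high, standing to the left of the cabinet: leave it. Origin at the centre of its foot.
- jar: Small jar with a white cap, 56 mm across, 70 mm high, standing on the cabinet's top towards the back: leave it. Origin at the centre of its foot.
- brush_mug: White mug with two brushes, 76 mm across, 95 mm high (brushes to 210 mm), standing to the right of the cabinet: leave it. Origin at the centre of its foot.

How it is judged:
By the outcome, as a careful person would: the job done as asked, in the order asked, and still so for the second after the job is handed in, with the robot touching nothing.
It also fails if it takes over 69 s, if anything falls off the work surface, if the arm or the gripper's body presses on something with over 40 N, if the wrist force passes 120 N, or if a joint passes its speed limit or range.

## Working session

There is one attempt and no reset: what is moved stays moved. The work goes in short steps, Python scripts to look and compute and a tool call to move; the robot and the scene stay as the last step left them, time stands still between calls to the robot, and variables do not carry over. Pictures are saved under pics/ and viewed, at most 10 in all, crops included, and the job is handed in when it is done.

Besides the shell and the picture viewer there is one more tool, called by a JSON object that holds its "op" and its "data". send_rows: Moves the arm, as the interface text tells. Its arguments: {"type":"object","properties":{"series":{"type":"array","items":{"type":"array","items":{"type":"number"}}},"grip_force":{"type":"number"}},"required":["series"]}

```bash
mkdir -p pics
cat > h.py <<'E'
from plant import *
import numpy as np, cv2
from scipy.spatial.transform import Rotation as R
def q2R(q): return R.from_quat(np.r_[q[1:],q[0]])
def cam2w(name,p,c=None):
    c=c or get_calibration(name); a=np.array(c["attitude"],float)
    r=a if a.shape==(3,3) else q2R(a).as_matrix()
    return r@np.array(p)+np.array(c["xyz"])
def tool():
    s=sense(); return s,np.array(s["tool_pos"]),q2R(s["tool_rot"]).as_matrix()
E
python3 - <<'E'
from h import *
s,p,r=tool(); print(p,r.round(3),s["clock"],s["contact_force"])
ims=[]
for n in("scene","top"):
    im,d=snapshot(n); np.save(n+"d.npy",d); cv2.imwrite(f"pics/{n}0.png",im[:,:,::-1])
    c=get_calibration(n); print(n,c)
    for t in("cabinet","bottle","jar","brush_mug","rebated_leaf_hinge","rebated_leaf_pull","flanged_leaf_hinge","flanged_leaf_pull"):
        for o in pinpoint(t,n)[:1]: print(t,cam2w(n,o["point"]).round(4),round(o["p"],2))
print(sense()["clock"])
E
```

```text
[ 0.15425507 -0.63075106  0.20745548] [[ 0.971  0.238 -0.   ]
 [ 0.238 -0.971  0.002]
 [ 0.    -0.002 -1.   ]] 0.0 [-0.22510518 -0.56569545 -0.41902842]
scene {'intrinsics': array([[429.72760162,   0.        , 327.10954622],
       [  0.        , 429.72760162, 193.06078936],
       [  0.        ,   0.        ,   1.        ]]), 'xyz': array([ 0.98551316, -0.04379118,  1.07390624]), 'attitude': array([0.76592237, 0.12074358, 0.09990714, 0.62354027])}
bottle [0.6818 0.1856 0.0018] 0.77
jar [ 0.7226 -0.1249  0.2187] 0.85
brush_mug [ 0.6001 -0.346  -0.0031] 0.87
rebated_leaf_pull [0.5235 0.1302 0.1659] 0.96
flanged_leaf_pull [ 0.533 -0.116  0.168] 0.86
top {'intrinsics': array([[517.37459818,   0.        , 315.12018769],
       [  0.        , 517.37459818, 202.23236127],
       [  0.        ,   0.        ,   1.        ]]), 'xyz': array([ 0.50287326, -0.00248792,  1.38047323]), 'attitude': array([ 0.70982925,  0.0480129 , -0.04256747, -0.70144509])}
cabinet [ 0.622  -0.0711  0.002 ] 0.7
bottle [ 0.6803  0.1913 -0.0049] 0.69
jar [ 0.6197 -0.068   0.0023] 0.65
brush_mug [ 0.5959 -0.3429  0.001 ] 0.55
rebated_leaf_hinge [0.6485 0.0999 0.1098] 0.69
rebated_leaf_pull [0.5179 0.1314 0.1688] 0.76
flanged_leaf_hinge [ 0.5956 -0.2362  0.1119] 0.8
0.9
```

View pics/scene0.png

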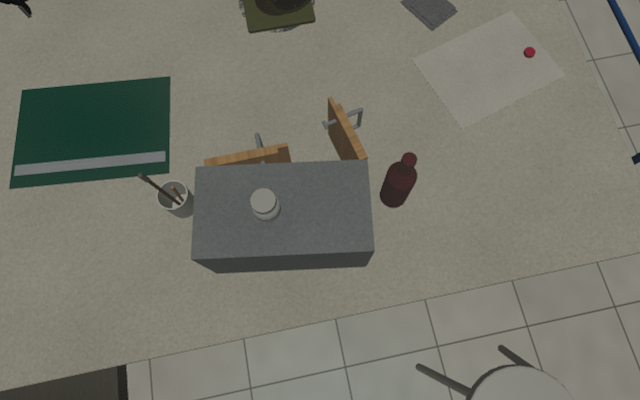

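View pics/top0.png

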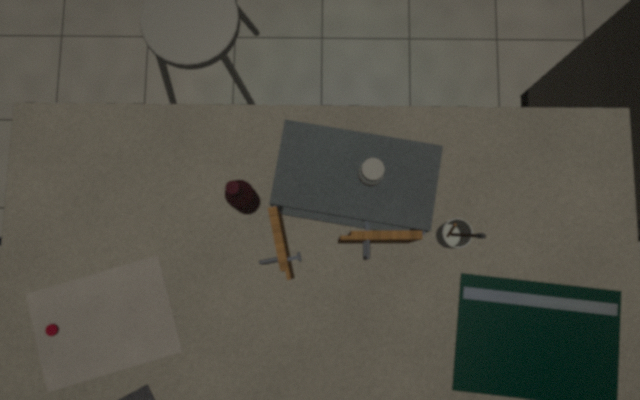

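The two views agree: the left leaf is far open (about 1.2 rad, top-view pixels 275,210 to 290,275) and the right leaf is slightly ajar (340,237 to 420,235). The hinges come out 340 mm apart, as they should. The first move is to hover over the pulls.

```bash
cat >> h.py <<'E'
def plan(xyz,ya,quiet=False):
    """shift (cm, tool axes) and spin to TCP xyz with tool y at world angle ya (mod pi)"""
    s,p,r=tool(); d=r.T@(np.array(xyz)-p)*100
    cur=np.arctan2(r[1,1],r[0,1]); e=(ya-cur+np.pi/2)%np.pi-np.pi/2
    if not quiet: print("shift",d.round(2),"spin",round(-e,3),"at",p.round(4),"yaw",round(cur,3),"F",np.round(s["contact_force"],1),"t",s["clock"],"w",s["width"])
    return d,-e
E
python3 - <<'E'
from h import *
plan([.46,-.05,.36],1.6)
E
```

```text
shift [ 43.5  -49.22 -15.13] spin 0.211 at [ 0.1543 -0.6314  0.2087] yaw -1.331 F [ 0.5  0.6 -0.1] t 0.9 w 0.08538685957165726
```

{"op": "send_rows", "data": {"series": [[5,0,-15,0,100],[43.5,-49.2,-15,0.21,100],[43.5,-49.2,-15,0.21,100],[43.5,-49.2,-15,0.21,100],[43.5,-49.2,-15,0.21,100],[43.5,-49.2,-15,0.21,100],[43.5,-49.2,-15,0.21,100],[43.5,-49.2,-15,0.21,100],[43.5,-49.2,-15,0.21,100],[43.5,-49.2,-15,0.21,100],[43.5,-49.2,-15,0.21,100],[43.5,-49.2,-15,0.21,100]]}}

```text
clock: 2.1
tool_pos: [0.4141, -0.1404, 0.3431]
tool_rot: [0.0, 1.0, 0.015, 0.001]
contact_force: [1.0, -0.4, -0.8]
width: 0.0855
gripper_force: 0.0
```

{"op": "send_rows", "data": {"series": [[0,0,0,0,100],[0,0,0,0,100]]}}

```text
clock: 2.3
tool_pos: [0.414, -0.1414, 0.3427]
tool_rot: [0.0, 1.0, 0.017, 0.0]
contact_force: [0.3, -0.6, -0.5]
width: 0.0852
gripper_force: 0.0
```

Run:
```python
from h import *
plan([.46,-.05,.36],1.6)
names=("cabinet","rebated_leaf_hinge","rebated_leaf_pull","flanged_leaf_hinge","flanged_leaf_pull","jar")
for n in("wrist","wrist","scene","top"):
    c=get_calibration(n); im,d=snapshot(n); cv2.imwrite(f"pics/{n}1.png",im[:,:,::-1])
    for t in names:
        for o in pinpoint(t,n)[:1]: print(n,t,cam2w(n,o["point"],c).round(4),round(o["p"],2))
```

```text
shift [ 4.9  -8.98 -1.73] spin 0.004 at [ 0.414  -0.1414  0.3427] yaw -1.538 F [ 0.3 -0.6 -0.5] t 2.3 w 0.08524726665894276
wrist cabinet [ 0.6236 -0.071  -0.0033] 0.7
wrist rebated_leaf_hinge [0.6492 0.0967 0.1112] 0.59
wrist rebated_leaf_pull [0.5209 0.1318 0.1668] 0.62
wrist flanged_leaf_hinge [ 0.5956 -0.2386  0.1094] 0.82
wrist flanged_leaf_pull [ 0.5327 -0.117   0.1678] 0.87
wrist cabinet [ 0.6248 -0.0692 -0.003 ] 0.96
wrist rebated_leaf_hinge [0.6465 0.0998 0.1118] 0.64
wrist rebated_leaf_pull [0.5203 0.132  0.1696] 0.84
wrist flanged_leaf_hinge [ 0.5967 -0.2403  0.1085] 0.85
wrist flanged_leaf_pull [ 0.5356 -0.1203  0.1698] 0.92
scene rebated_leaf_pull [0.523  0.1274 0.1701] 0.86
scene flanged_leaf_hinge [0.6847 0.188  0.004 ] 0.21
scene flanged_leaf_pull [ 0.5353 -0.1139  0.1683] 0.79
scene jar [ 0.7192 -0.1234  0.2153] 0.89
top cabinet [ 0.6204 -0.0687  0.0038] 0.72
top rebated_leaf_hinge [0.6462 0.0958 0.1116] 0.71
top rebated_leaf_pull [0.5223 0.1315 0.17  ] 0.95
top flanged_leaf_hinge [ 0.5954 -0.2361  0.1111] 0.79
top flanged_leaf_pull [ 0.5319 -0.1153  0.1695] 0.8
top jar [ 0.7194 -0.1133  0.2166] 0.6
```

View pics/wrist1.png

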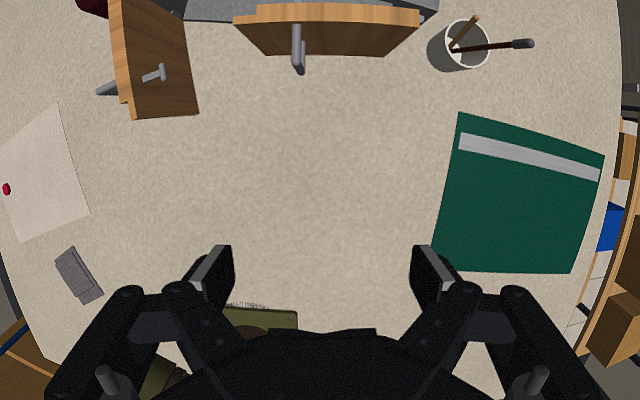

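The wrist view shows both pulls (left bar about 120,80, right bar about 298,50), matching the networks. I'll fit the cabinet pose and door angles from these points.

```bash
cat >> h.py <<'E'
def geo(m,side,th,a,off):
    """m=(x,y,yaw); side L/R; point a along door, off outward from front plane (door axes); -> world xy, door-line angle"""
    k=1 if side=="R" else -1
    p=np.array([0,-.17*k])+a*np.array([-np.sin(th),k*np.cos(th)])+off*np.array([-np.cos(th),-k*np.sin(th)])
    c,s=np.cos(m[2]),np.sin(m[2])
    return np.array([c*p[0]-s*p[1]+m[0],s*p[0]+c*p[1]+m[1]]), np.pi/2+m[2]+k*th
E
python3 - <<'E'
from h import *
from scipy.optimize import least_squares
LH,RH,LP,RP,C=map(np.array,[(.6476,.098),(.5958,-.2375),(.5215,.131),(.5337,-.1165),(.6225,-.070)])
f=lambda v:np.r_[geo(v,"L",0,0,0)[0]-LH,geo(v,"R",0,0,0)[0]-RH,v[:2]-C,geo(v,"L",v[3],.12,.06)[0]-LP,geo(v,"R",v[4],.125,.06)[0]-RP]
v=least_squares(f,[.62,-.07,-.15,1.2,.2]).x
print(v.round(4),(f(v)*1000).round(1))
np.save("m.npy",v)
xy,ya=geo(v,"R",v[4],.125,.06); print(xy,ya)
plan([*xy,.27],ya)
E
```

```text
[ 0.6229 -0.0705 -0.1563  1.2075  0.1838] [ 1.7 -0.5  0.6 -0.9  0.4 -0.5 -1.9  0.5 -0.7  1.4]
[ 0.53297699 -0.11509411] 1.598266205618275
shift [12.   -2.36  7.23] spin 0.002 at [ 0.4137 -0.1423  0.3423] yaw -1.541 F [ 0.4 -0.6  0. ] t 3.7 w 0.08517499270277562
```

{"op": "send_rows", "data": {"series": [[4,-0.8,2.4,0,60],[8,-1.6,4.8,0,60],[12,-2.4,7.2,0,60],[12,-2.4,7.2,0,60],[12,-2.4,11,0,60],[12,-2.4,14.5,0,60],[12,-2.4,17.4,0,60],[12,-2.4,17.4,0,60],[12,-2.4,17.4,0,60]]}}

```text
clock: 4.6
tool_pos: [0.5329, -0.115, 0.1693]
tool_rot: [0.0, 1.0, 0.015, 0.0]
contact_force: [0.9, -0.4, -0.4]
width: 0.0512
gripper_force: 0.0
```

Run:
```python
from h import *
v=np.load("m.npy"); xy,ya=geo(v,"R",v[4],.125,.06); plan([*xy,.168],ya)
c=get_calibration("wrist"); im,d=snapshot("wrist"); cv2.imwrite("pics/w2.png",im[:,:,::-1])
for o in pinpoint("flanged_leaf_pull","wrist")[:1]: print(cam2w("wrist",o["point"],c).round(4),o["p"])
```

```text
shift [0.01 0.01 0.13] spin 0.002 at [ 0.5329 -0.115   0.1693] yaw -1.541 F [ 0.9 -0.4 -0.4] t 4.6 w 0.05123154750246306
[ 0.6253 -0.0703 -0.0021] 0.74
```

View pics/w2.png

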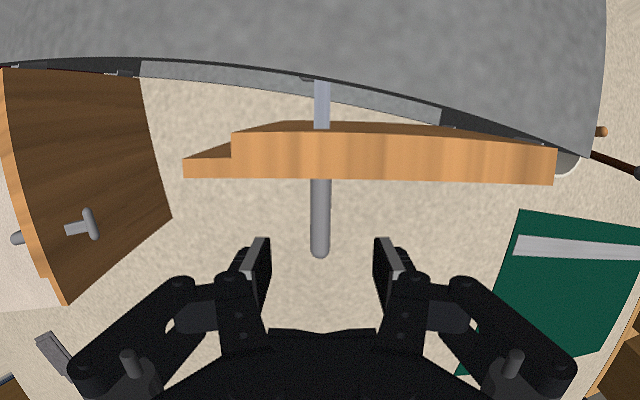

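Bar end is at pixel (320,250), centred between the pads (255 and 390). I'll check the model along the tool axis by projecting the bar's top into this view.

Run:
```python
from h import *
c=get_calibration("wrist"); v=np.load("m.npy"); K=c["intrinsics"]
r=q2R(c["attitude"]).as_matrix()
def pr(P):
    q=r.T@(np.array(P)-c["xyz"]); q=q*[1,-1,-1]; th=np.arctan2(np.hypot(q[0],q[1]),q[2]); u=q[:2]/np.hypot(q[0],q[1])*th
    return (u*[K[0,0],K[1,1]]+K[:2,2]).round(0)
for th in (.14,.184,.22):
  print(th,[pr([*geo(v,"R",th,a,o)[0],z]) for a,o,z in((.125,.065,.19),(.125,.06,.19),(.125,.02,.19),(.188,.02,.205),(.188,.011,.205),(.0,.02,.205))])
```

```text
0.14 [array([316., 251.]), array([317., 243.]), array([320., 165.]), array([182., 166.]), array([182., 147.]), array([554., 186.])]
0.184 [array([322., 261.]), array([322., 252.]), array([322., 176.]), array([185., 184.]), array([183., 165.]), array([555., 186.])]
0.22 [array([326., 268.]), array([326., 260.]), array([323., 185.]), array([188., 198.]), array([186., 179.]), array([556., 186.])]
```

{"op": "send_rows", "data": {"series": [[0,0,0,0,0],[0,0,0,0,0],[0,0,0,0,0],[0,0,0,0,0],[0,0,0,0,0]], "grip_force": 40}}

```text
clock: 5.2
tool_pos: [0.5332, -0.1142, 0.1695]
tool_rot: [-0.001, 1.0, 0.015, 0.0]
contact_force: [-2.2, 4.3, 5.4]
width: 0.0047
gripper_force: 35.6
```

```bash
cat >> h.py <<'E'
def arc(side,ths,a=None,off=.06,z=.168):
    v=np.load("m.npy"); a=a or (.12 if side=="L" else .125)
    for t in ths:
        xy,ya=geo(v,side,t,a,off); d,s=plan([*xy,z],ya,True); print(round(t,3),d.round(2),round(s,3))
def thnow(side):
    v=np.load("m.npy"); s,p,r=tool(); h=geo(v,side,0,0,0)[0]; d=p[:2]-h
    c,sn=np.cos(v[2]),np.sin(v[2]); x=c*d[0]+sn*d[1]; y=-sn*d[0]+c*d[1]
    a=.12 if side=="L" else .125; k=1 if side=="R" else -1
    print("theta",round(np.arctan2(-x,k*y)-np.arctan2(.06,a),4),"radius",round(np.hypot(x,y),4),"want",round(np.hypot(a,.06),4))
E
python3 - <<'E'
from h import *
plan([0.533,-.115,.168],1.6); thnow("R")
arc("R",np.arange(.184,1.2,.08))
E
```

```text
shift [-0.02  0.08  0.15] spin 0.001 at [ 0.5332 -0.1142  0.1695] yaw -1.541 F [-2.2  4.3  5.4] t 5.2 w 0.004737528331372409
theta 0.1795 radius 0.1394 want 0.1387
0.184 [-0.03  0.09  0.15] 0.002
0.264 [-1.01  0.61  0.15] -0.078
0.344 [-1.94  1.2   0.15] -0.158
0.424 [-2.83  1.87  0.14] -0.238
0.504 [-3.66  2.61  0.14] -0.318
0.584 [-4.43  3.41  0.14] -0.398
0.664 [-5.13  4.27  0.14] -0.478
0.744 [-5.76  5.18  0.14] -0.558
0.824 [-6.32  6.14  0.14] -0.638
0.904 [-6.79  7.14  0.14] -0.718
0.984 [-7.19  8.17  0.14] -0.798
1.064 [-7.5   9.24  0.13] -0.878
1.144 [-7.73 10.32  0.13] -0.958
```

Run:
```python
from h import *
im,d=snapshot("wrist"); cv2.imwrite("pics/w3.png",cv2.resize(im[150:330,200:440,::-1],None,fx=3,fy=3))
print(sense()["width"],sense()["gripper_force"])
```

```text
0.00507645385144401 35.607670694589615
```

View pics/w3.png

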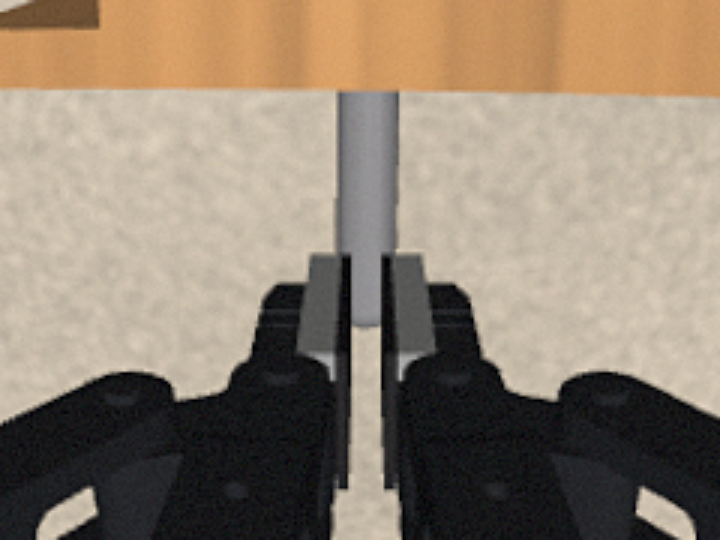

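The bar is held between the pads, centred at about crop pixel (365,300). Next I swing the right door open.

{"op": "send_rows", "data": {"series": [[-0.5,0.25,0,-0.04,0],[-1.0,0.52,0,-0.08,0],[-1.45,0.8,0,-0.12,0],[-1.9,1.1,0,-0.16,0],[-2.35,1.42,0,-0.2,0],[-2.8,1.78,0,-0.24,0]]}}

```text
clock: 5.85
tool_pos: [0.5055, -0.1326, 0.1695]
tool_rot: [-0.001, 0.991, 0.136, 0.0]
contact_force: [-2.7, 5.0, 6.6]
width: 0.005
gripper_force: 36.0
```

Run:
```python
from h import *
plan([0.533,-.115,.168],1.6); thnow("R")
arc("R",np.arange(.48,1.3,.06))
```

```text
shift [ 3.12 -0.96  0.16] spin 0.243 at [ 0.5055 -0.1326  0.1695] yaw -1.299 F [-2.7  5.   6.6] t 5.85 w 0.004956855442390072
theta 0.4188 radius 0.1395 want 0.1387
0.48 [-0.72  0.46  0.15] -0.052
0.54 [-1.44  0.88  0.15] -0.112
0.6 [-2.13  1.34  0.15] -0.172
0.66 [-2.79  1.84  0.15] -0.232
0.72 [-3.43  2.38  0.15] -0.292
0.78 [-4.02  2.96  0.14] -0.352
0.84 [-4.59  3.58  0.14] -0.412
0.9 [-5.11  4.22  0.14] -0.472
0.96 [-5.59  4.9   0.14] -0.532
1.02 [-6.04  5.6   0.14] -0.592
1.08 [-6.44  6.33  0.14] -0.652
1.14 [-6.79  7.08  0.14] -0.712
1.2 [-7.1   7.85  0.13] -0.772
1.26 [-7.36  8.64  0.13] -0.832
```

{"op": "send_rows", "data": {"series": [[-0.7,0.38,0,-0.05,0],[-1.4,0.8,0,-0.11,0],[-2.1,1.26,0,-0.17,0],[-2.75,1.76,0,-0.23,0],[-3.4,2.3,0,-0.29,0],[-4.0,2.9,0,-0.35,0],[-4.55,3.5,0,-0.41,0],[-5.1,4.15,0,-0.47,0],[-5.55,4.8,0,-0.53,0],[-6.0,5.5,0,-0.59,0],[-6.4,6.25,0,-0.65,0],[-6.4,6.25,0,-0.65,0]]}}

```text
clock: 7.05
tool_pos: [0.4593, -0.2118, 0.1695]
tool_rot: [-0.0, 0.896, 0.444, -0.001]
contact_force: [-6.5, 1.6, 7.9]
width: 0.0044
gripper_force: 36.1
```

{"op": "send_rows", "data": {"series": [[0,0,0,0,20],[0,0,0,0,60],[0,0,0,0,60],[0,0,-4,0,60],[0,0,-8,0,60],[0,0,-12,0,60]]}}

```text
clock: 7.65
tool_pos: [0.4602, -0.2104, 0.289]
tool_rot: [-0.0, 0.896, 0.444, -0.0]
contact_force: [1.1, -0.7, -0.3]
width: 0.051
gripper_force: 0.0
```

Run:
```python
from h import *
v=np.load("m.npy"); thnow("R")
xy,ya=geo(v,"L",v[3],.12,.06); plan([*xy,.28],ya)
plan([.47,.10,.32],ya)
names=("rebated_leaf_pull","flanged_leaf_pull")
for n in("wrist","top"):
    c=get_calibration(n); im,d=snapshot(n); cv2.imwrite(f"pics/{n}4.png",im[:,:,::-1])
    for t in names:
        for o in pinpoint(t,n)[:1]: print(n,t,cam2w(n,o["point"],c).round(4),round(o["p"],2))
print("model L",xy,"R now pull",[(t,geo(v,"R",t,.125,.06)[0].round(4)) for t in(1,1.1)])
```

```text
theta 1.0771 radius 0.139 want 0.1387
shift [ 30.8  -15.99   0.91] spin -0.858 at [ 0.4602 -0.2104  0.289 ] yaw -0.651 F [ 1.1 -0.7 -0.3] t 7.65 w 0.051009532928865634
shift [ 25.29 -18.03  -3.09] spin -0.858 at [ 0.4602 -0.2104  0.289 ] yaw -0.651 F [ 1.1 -0.7 -0.3] t 7.65 w 0.051009532928865634
wrist flanged_leaf_pull [ 0.4605 -0.2161  0.1701] 0.78
top rebated_leaf_pull [0.5178 0.1322 0.1691] 0.64
top flanged_leaf_pull [ 0.459  -0.2117  0.1678] 0.7
model L [0.51955472 0.13151049] R now pull [(1, array([ 0.4631, -0.2001])), (1.1, array([ 0.46  , -0.2136]))]
```

{"op": "send_rows", "data": {"series": [[4,-2,-1,-0.1,60],[8,-4.1,-1,-0.21,60],[12,-6.2,-1,-0.32,60],[16,-8.3,-1,-0.43,60],[20,-10.4,-1,-0.54,60],[24,-12.5,-1,-0.65,60],[28,-14.5,-1,-0.76,60],[30.8,-16,0,-0.86,60],[30.8,-16,0.9,-0.86,60],[30.8,-16,0.9,-0.86,60],[30.8,-16,0.9,-0.86,60]]}}

```text
clock: 9.05
tool_pos: [0.5192, 0.1304, 0.2779]
tool_rot: [-0.001, 0.63, 0.777, -0.001]
contact_force: [0.1, -0.0, 0.1]
width: 0.0513
gripper_force: 0.0
```

Run:
```python
from h import *
v=np.load("m.npy"); xy,ya=geo(v,"L",v[3],.12,.06); plan([*xy,.168],ya)
c=get_calibration("wrist"); im,d=snapshot("wrist"); cv2.imwrite("pics/w5.png",im[:,:,::-1])
for o in pinpoint("rebated_leaf_pull","wrist")[:1]: print(cam2w("wrist",o["point"],c).round(4),o["p"])
K=c["intrinsics"]; r=q2R(c["attitude"]).as_matrix()
def pr(P):
    q=r.T@(np.array(P)-c["xyz"]); q=q*[1,-1,-1]; th=np.arctan2(np.hypot(q[0],q[1]),q[2]); u=q[:2]/np.hypot(q[0],q[1])*th
    return (u*[K[0,0],K[1,1]]+K[:2,2]).round(0)
for th in (1.16,1.207,1.24):
  print(th,[pr([*geo(v,"L",th,a,o)[0],z]) for a,o,z in((.12,.065,.19),(.12,.02,.19),(.172,.0,.205),(.149,.02,.205),(.0,.02,.205))])
```

```text
shift [ 0.1   0.09 10.99] spin 0.001 at [0.5192 0.1304 0.2779] yaw 0.208 F [ 0.1 -0.   0.1] t 9.05 w 0.05132591820990419
[0.5204 0.129  0.168 ] 0.62
1.16 [array([318., 195.]), array([321., 244.]), array([263., 273.]), array([287., 252.]), array([455., 242.])]
1.207 [array([322., 188.]), array([322., 238.]), array([262., 265.]), array([287., 245.]), array([456., 242.])]
1.24 [array([324., 184.]), array([323., 234.]), array([262., 259.]), array([288., 239.]), array([457., 242.])]
```

View pics/w5.png

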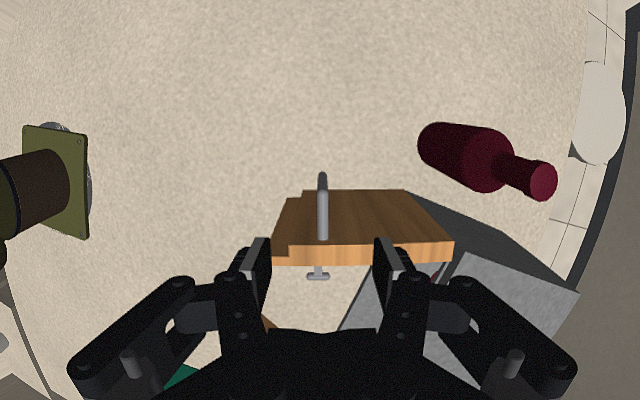

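The left door model matches: hinge corner seen at (453,243), step corner at (289,245), bar centred at column 322. Now I descend and grip.

{"op": "send_rows", "data": {"series": [[0.1,0.1,4,0,60],[0.1,0.1,8,0,60],[0.1,0.1,11,0,60],[0.1,0.1,11,0,60],[0.1,0.1,11,0,60],[0.1,0.1,11,0,0],[0.1,0.1,11,0,0],[0.1,0.1,11,0,0],[0.1,0.1,11,0,0],[0.1,0.1,11,0,0]], "grip_force": 50}}

```text
clock: 10.15
tool_pos: [0.5214, 0.133, 0.1722]
tool_rot: [0.001, 0.629, 0.777, 0.001]
contact_force: [-3.1, 0.2, 6.3]
width: 0.0003
gripper_force: 3.3
```

Run:
```python
from h import *
plan([0.533,-.115,.168],1.6); thnow("L")
arc("L",np.arange(1.207,.15,-.09))
```

```text
shift [-24.5   -4.02   0.4 ] spin -1.391 at [0.5214 0.133  0.1722] yaw 0.209 F [-3.1  0.2  6.3] t 10.15 w 0.00029340021830929645
theta 1.2218 radius 0.1327 want 0.1342
1.207 [-0.11 -0.22  0.42] 0.002
1.117 [-1.21 -0.71  0.42] -0.088
1.027 [-2.36 -1.1   0.42] -0.178
0.937 [-3.53 -1.39  0.41] -0.268
0.847 [-4.72 -1.57  0.41] -0.358
0.757 [-5.93 -1.64  0.41] -0.448
0.667 [-7.13 -1.61  0.41] -0.538
0.577 [-8.33 -1.46  0.41] -0.628
0.487 [-9.51 -1.21  0.41] -0.718
0.397 [-10.66  -0.85   0.41] -0.808
0.307 [-11.78  -0.4    0.41] -0.898
0.217 [-12.85   0.16   0.41] -0.988
```

Run:
```python
from h import *
im,d=snapshot("wrist"); cv2.imwrite("pics/w6.png",cv2.resize(im[130:330,180:460,::-1],None,fx=2.8,fy=2.8))
s=sense();print(s["width"],s["gripper_force"],s["contact_force"],s["tool_pos"])
c=get_calibration("wrist")
for o in pinpoint("rebated_leaf_pull","wrist")[:1]: print(cam2w("wrist",o["point"],c).round(4),o["p"])
```

```text
-3.643220084803042e-05 3.4163482300937176 [-3.77755992  1.07154124  6.77133489] [0.52141758 0.13301363 0.17218825]
[0.5233 0.1328 0.1682] 0.63
```

View pics/w6.png

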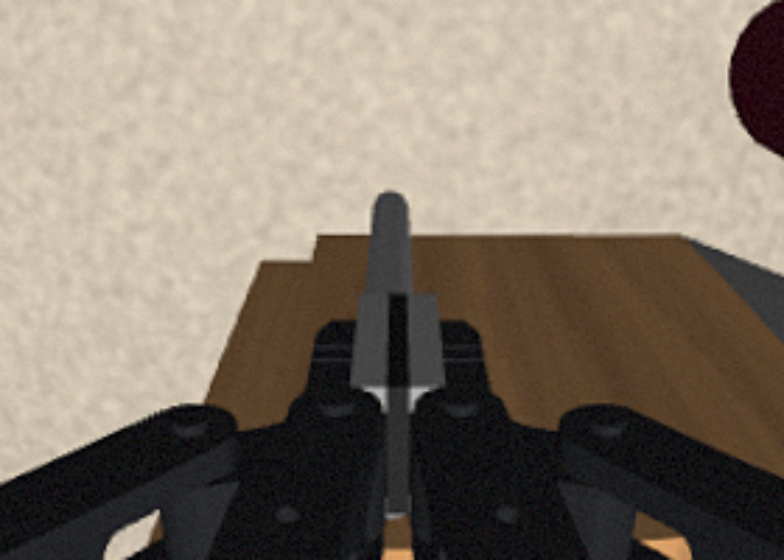

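{"op": "send_rows", "data": {"series": [[0,0,0,0,40],[0,0,0,0,40],[0,0,0,0,40]]}}

```text
clock: 10.55
tool_pos: [0.5205, 0.1325, 0.1693]
tool_rot: [-0.0, 0.629, 0.777, -0.0]
contact_force: [0.0, 0.6, 0.0]
width: 0.034
gripper_force: 0.0
```

Run:
```python
from h import *
s,p,R_=tool(); c=get_calibration("wrist"); im,d=snapshot("wrist"); print(p,s["contact_force"],s["width"])
K=c["intrinsics"]; r=q2R(c["attitude"]).as_matrix()
cv2.imwrite("pics/w7.png",cv2.resize(im[130:330,180:460,::-1],None,fx=2.8,fy=2.8))
def T(u,v_):
    a=np.array([(u-K[0,2])/K[0,0],(v_-K[1,2])/K[1,1]]); n=np.hypot(*a)+1e-9; z=d[v_,u]
    q=np.array([a[0]/n*np.tan(n)*z,-a[1]/n*np.tan(n)*z,-z]); w=r@q+c["xyz"]; return np.r_[w,(R_.T@(w-p))*1000]
for v_ in list(range(198,330,6)):
    print(v_,*[(u,T(u,v_)[2].round(3),T(u,v_)[3:5].round(0)) for u in (314,318,322,326)])
for o in pinpoint("rebated_leaf_pull","wrist")[:1]: print(cam2w("wrist",o["point"],c).round(4),o["p"])
```

```text
[0.52045557 0.13247766 0.16934593] [0.03611182 0.59188533 0.03408269] 0.03404901291525897
198 (314, np.float64(-0.002), array([-26.,  -8.])) (318, np.float64(-0.002), array([-26.,  -3.])) (322, np.float64(-0.002), array([-26.,   1.])) (326, np.float64(-0.001), array([-26.,   6.]))
204 (314, np.float64(-0.003), array([-34.,  -8.])) (318, np.float64(0.12), array([ 4., -2.])) (322, np.float64(0.121), array([4., 1.])) (326, np.float64(0.112), array([2., 4.]))
210 (314, np.float64(0.127), array([ 2., -5.])) (318, np.float64(0.134), array([ 4., -2.])) (322, np.float64(0.133), array([4., 1.])) (326, np.float64(0.127), array([2., 4.]))
216 (314, np.float64(0.141), array([ 2., -4.])) (318, np.float64(0.148), array([ 4., -2.])) (322, np.float64(0.145), array([4., 1.])) (326, np.float64(0.141), array([2., 3.]))
222 (314, np.float64(0.154), array([ 3., -4.])) (318, np.float64(0.158), array([ 4., -2.])) (322, np.float64(0.158), array([4., 1.])) (326, np.float64(0.152), array([2., 3.]))
228 (314, np.float64(0.165), array([ 3., -4.])) (318, np.float64(0.168), array([ 4., -2.])) (322, np.float64(0.1
[... 2302 characters left out ...]
318, np.float64(0.194), array([-32.,  -1.])) (322, np.float64(0.193), array([-32.,   1.])) (326, np.float64(0.192), array([-33.,   3.]))
312 (314, np.float64(0.192), array([-37.,  -4.])) (318, np.float64(0.193), array([-36.,  -2.])) (322, np.float64(0.192), array([-37.,   1.])) (326, np.float64(0.193), array([-37.,   3.]))
318 (314, np.float64(0.193), array([-41.,  -4.])) (318, np.float64(0.193), array([-41.,  -2.])) (322, np.float64(0.194), array([-40.,   1.])) (326, np.float64(0.192), array([-41.,   3.]))
324 (314, np.float64(0.199), array([-41.,  -4.])) (318, np.float64(0.198), array([-41.,  -2.])) (322, np.float64(0.198), array([-41.,   1.])) (326, np.float64(0.198), array([-41.,   3.]))
```

View pics/w7.png

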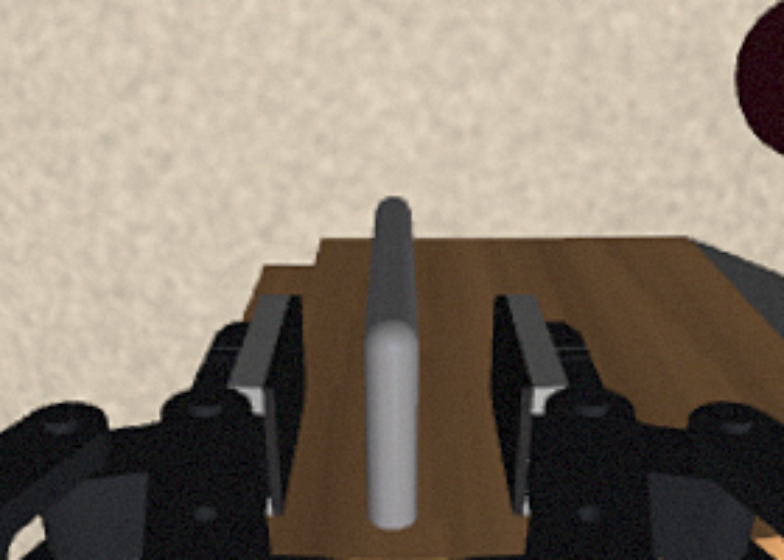

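The bar is centred between the pads (tool x −1 mm, y 0), its top at 0.193. I'll regrip more gently.

{"op": "send_rows", "data": {"series": [[-0.1,0,0.1,0,0],[-0.1,0,0.1,0,0],[-0.1,0,0.1,0,0],[-0.1,0,0.1,0,0]], "grip_force": 35}}

```text
clock: 11.05
tool_pos: [0.5196, 0.1316, 0.1681]
tool_rot: [-0.001, 0.63, 0.777, -0.001]
contact_force: [-6.2, 0.4, 2.8]
width: 0.0066
gripper_force: 34.2
```

Run:
```python
from h import *
plan([0.533,-.115,.168],1.6); thnow("L"); s=sense(); print(s["gripper_force"],s["qpos"])
arc("L",np.arange(1.207,.15,-.09))
```

```text
shift [-24.4   -3.81   0.  ] spin -1.391 at [0.5196 0.1316 0.1681] yaw 0.209 F [-6.2  0.4  2.8] t 11.05 w 0.006569664820077128
theta 1.2081 radius 0.1341 want 0.1342
34.196395576000214 [ 1.47529450e-01 -9.80996029e-02  1.94383965e+00  5.47405939e-04
  1.29891407e+00 -6.15355347e-02]
1.207 [-0.01 -0.01  0.01] 0.001
1.117 [-1.11 -0.51  0.01] -0.089
1.027 [-2.25 -0.9   0.01] -0.179
0.937 [-3.43 -1.18  0.01] -0.269
0.847 [-4.62 -1.36  0.01] -0.359
0.757 [-5.82 -1.44  0.01] -0.449
0.667 [-7.03 -1.4   0.01] -0.539
0.577 [-8.23 -1.26  0.  ] -0.629
0.487 [-9.41 -1.    0.  ] -0.719
0.397 [-10.56  -0.65   0.  ] -0.809
0.307 [-11.68  -0.19  -0.  ] -0.899
0.217 [-12.75   0.37  -0.  ] -0.989
```

{"op": "send_rows", "data": {"series": [[-0.55,-0.25,0,-0.045,0],[-1.1,-0.5,0,-0.09,0],[-1.7,-0.71,0,-0.135,0],[-2.25,-0.9,0,-0.18,0],[-2.85,-1.05,0,-0.225,0],[-3.45,-1.18,0,-0.27,0],[-4.0,-1.28,0,-0.315,0],[-4.6,-1.36,0,-0.36,0],[-5.2,-1.41,0,-0.405,0],[-5.8,-1.44,0,-0.45,0],[-6.4,-1.43,0,-0.495,0],[-7.0,-1.4,0,-0.54,0]]}}

```text
clock: 12.25
tool_pos: [0.5208, 0.0596, 0.1681]
tool_rot: [-0.001, 0.399, 0.917, -0.001]
contact_force: [-4.0, -1.0, 1.9]
width: 0.007
gripper_force: 34.2
```

Run:
```python
from h import *
plan([0.533,-.115,.168],1.6); thnow("L"); s=sense(); print(s["gripper_force"])
arc("L",np.arange(.667,.15,-.045))
```

```text
shift [-13.59 -11.02   0.02] spin -0.849 at [0.5208 0.0596 0.1681] yaw 0.751 F [-4.  -1.   1.9] t 12.25 w 0.007000594592805897
theta 0.6642 radius 0.134 want 0.1342
34.18309047818184
0.667 [ 0.04 -0.    0.01] 0.003
0.622 [-0.5  -0.26  0.01] -0.042
0.577 [-1.06 -0.5   0.01] -0.087
0.532 [-1.62 -0.71  0.01] -0.132
0.487 [-2.2  -0.89  0.01] -0.177
0.442 [-2.78 -1.05  0.01] -0.222
0.397 [-3.37 -1.18  0.  ] -0.267
0.352 [-3.97 -1.28  0.  ] -0.312
0.307 [-4.56 -1.36  0.  ] -0.357
0.262 [-5.17 -1.41  0.  ] -0.402
0.217 [-5.77 -1.44  0.  ] -0.447
0.172 [-6.37 -1.43  0.  ] -0.492
```

{"op": "send_rows", "data": {"series": [[-0.5,-0.25,0,-0.043,0],[-1.05,-0.5,0,-0.088,0],[-1.6,-0.7,0,-0.133,0],[-2.2,-0.89,0,-0.178,0],[-2.8,-1.05,0,-0.223,0],[-3.4,-1.18,0,-0.268,0],[-4.0,-1.28,0,-0.313,0],[-4.6,-1.36,0,-0.358,0],[-5.2,-1.41,0,-0.403,0],[-5.75,-1.44,0,-0.447,0],[-6.0,-1.44,0,-0.465,0],[-6.0,-1.44,0,-0.465,0]]}}

```text
clock: 13.45
tool_pos: [0.5519, 0.0056, 0.1681]
tool_rot: [-0.0, 0.178, 0.984, -0.001]
contact_force: [-1.5, -3.3, 1.1]
width: 0.0073
gripper_force: 34.1
```

Run:
```python
from h import *
plan([0.533,-.115,.168],1.6); thnow("L"); s=sense(); print(s["gripper_force"])
arc("L",np.arange(.2,-.04,-.02))
```

```text
shift [ -2.45 -11.96   0.02] spin -0.387 at [0.5519 0.0056 0.1681] yaw 1.213 F [-1.5 -3.3  1.1] t 13.45 w 0.007266670070588087
theta 0.195 radius 0.1339 want 0.1342
34.086196571588516
0.2 [0.07 0.   0.01] -0.001
0.18 [-0.17 -0.12  0.01] -0.021
0.16 [-0.41 -0.23  0.01] -0.041
0.14 [-0.66 -0.34  0.01] -0.061
0.12 [-0.9  -0.44  0.01] -0.081
0.1 [-1.15 -0.54  0.01] -0.101
0.08 [-1.41 -0.63  0.01] -0.121
0.06 [-1.66 -0.72  0.01] -0.141
0.04 [-1.92 -0.8   0.01] -0.161
0.02 [-2.17 -0.88  0.01] -0.181
0.0 [-2.43 -0.95  0.01] -0.201
-0.02 [-2.69 -1.01  0.01] -0.221
```

{"op": "send_rows", "data": {"series": [[-0.12,-0.06,0,-0.01,0],[-0.24,-0.12,0,-0.02,0],[-0.24,-0.12,0,-0.02,0]]}}

```text
clock: 13.75
tool_pos: [0.5535, 0.0041, 0.1681]
tool_rot: [-0.0, 0.167, 0.986, -0.0]
contact_force: [-2.7, -3.8, -0.5]
width: 0.0069
gripper_force: 34.1
```

{"op": "send_rows", "data": {"series": [[-0.12,-0.06,0,-0.01,0],[-0.24,-0.12,0,-0.02,0],[-0.24,-0.12,0,-0.02,0]]}}

```text
clock: 14.05
tool_pos: [0.5554, 0.0022, 0.1681]
tool_rot: [-0.0, 0.158, 0.988, -0.0]
contact_force: [-2.6, -3.8, -0.1]
width: 0.0069
gripper_force: 34.0
```

{"op": "send_rows", "data": {"series": [[-0.12,-0.06,0,-0.01,0],[-0.24,-0.12,0,-0.02,0],[-0.24,-0.12,0,-0.02,0]]}}

```text
clock: 14.35
tool_pos: [0.5574, 0.0003, 0.1681]
tool_rot: [-0.0, 0.148, 0.989, -0.0]
contact_force: [-3.6, -5.0, -1.2]
width: 0.0068
gripper_force: 34.0
```

{"op": "send_rows", "data": {"series": [[-0.12,-0.06,0,-0.01,0],[-0.24,-0.12,0,-0.02,0],[-0.24,-0.12,0,-0.02,0]]}}

```text
clock: 14.65
tool_pos: [0.5594, -0.0016, 0.1681]
tool_rot: [-0.0, 0.138, 0.99, -0.0]
contact_force: [-2.9, -4.6, -1.4]
width: 0.0072
gripper_force: 34.0
```

```bash
cat >> h.py <<'E'
def st(side):
    v=np.load("m.npy"); s=sense(); f=np.array(s["contact_force"]); c,sn=np.cos(v[2]),np.sin(v[2])
    thnow(side); print("F cabinet x,y,z",(c*f[0]+sn*f[1]).round(1),(-sn*f[0]+c*f[1]).round(1),f[2].round(1),"grip",round(s["gripper_force"],1),"w",round(s["width"],4),"t",s["clock"])
E
python3 - <<'E'
from h import *
st("L"); arc("L",np.arange(.12,-.04,-.02))
E
```

```text
theta 0.1175 radius 0.1338 want 0.1342
F cabinet x,y,z -2.2 -5.0 -1.4 grip 34.0 w 0.0072 t 14.65
0.12 [ 0.05 -0.02  0.01] -0.0
0.1 [-0.19 -0.14  0.01] -0.02
0.08 [-0.44 -0.25  0.01] -0.04
0.06 [-0.68 -0.36  0.01] -0.06
0.04 [-0.93 -0.46  0.01] -0.08
0.02 [-1.18 -0.56  0.01] -0.1
-0.0 [-1.43 -0.65  0.01] -0.12
-0.02 [-1.69 -0.74  0.01] -0.14
```

{"op": "send_rows", "data": {"series": [[-0.12,-0.05,0,-0.01,0],[-0.12,-0.05,0,-0.01,0]]}}

```text
clock: 14.85
tool_pos: [0.5604, -0.0024, 0.1681]
tool_rot: [-0.0, 0.133, 0.991, -0.0]
contact_force: [-3.4, -4.3, -1.0]
width: 0.0069
gripper_force: 34.1
```

{"op": "send_rows", "data": {"series": [[-0.12,-0.05,0,-0.01,0],[-0.12,-0.05,0,-0.01,0]]}}

```text
clock: 15.05
tool_pos: [0.5613, -0.0033, 0.1681]
tool_rot: [-0.0, 0.128, 0.992, -0.0]
contact_force: [-3.3, -4.4, -1.0]
width: 0.0066
gripper_force: 34.1
```

{"op": "send_rows", "data": {"series": [[-0.12,-0.05,0,-0.01,0],[-0.12,-0.05,0,-0.01,0]]}}

```text
clock: 15.25
tool_pos: [0.5623, -0.0042, 0.1681]
tool_rot: [-0.0, 0.123, 0.992, -0.001]
contact_force: [-4.4, -4.8, -1.5]
width: 0.0071
gripper_force: 34.1
```

{"op": "send_rows", "data": {"series": [[-0.12,-0.05,0,-0.01,0],[-0.12,-0.05,0,-0.01,0]]}}

```text
clock: 15.45
tool_pos: [0.5629, -0.0047, 0.1681]
tool_rot: [-0.001, 0.118, 0.993, -0.0]
contact_force: [-5.5, -4.5, -0.3]
width: 0.0069
gripper_force: 34.3
```

Run:
```python
from h import *
st("L"); arc("L",np.arange(.12,-.04,-.02))
```

```text
theta 0.082 radius 0.1338 want 0.1342
F cabinet x,y,z -4.8 -5.3 -0.3 grip 34.3 w 0.0069 t 15.45
0.12 [0.47 0.2  0.01] 0.04
0.1 [0.23 0.08 0.01] 0.02
0.08 [-0.01 -0.05  0.01] -0.0
0.06 [-0.25 -0.16  0.01] -0.02
0.04 [-0.49 -0.28  0.01] -0.04
0.02 [-0.74 -0.38  0.01] -0.06
-0.0 [-0.99 -0.49  0.01] -0.08
-0.02 [-1.24 -0.59  0.01] -0.1
```

{"op": "send_rows", "data": {"series": [[-0.12,-0.05,0,-0.01,0],[-0.12,-0.05,0,-0.01,0]]}}

```text
clock: 15.65
tool_pos: [0.5632, -0.005, 0.168]
tool_rot: [-0.002, 0.113, 0.994, 0.0]
contact_force: [-8.7, -2.7, 0.9]
width: 0.007
gripper_force: 34.7
```

{"op": "send_rows", "data": {"series": [[-0.12,-0.05,0,-0.01,0],[-0.12,-0.05,0,-0.01,0]]}}

```text
clock: 15.85
tool_pos: [0.5643, -0.0059, 0.1681]
tool_rot: [-0.002, 0.108, 0.994, -0.0]
contact_force: [-8.2, -3.9, 1.7]
width: 0.007
gripper_force: 34.6
```

{"op": "send_rows", "data": {"series": [[-0.12,-0.05,0,-0.01,0],[-0.12,-0.05,0,-0.01,0]]}}

```text
clock: 16.05
tool_pos: [0.5657, -0.007, 0.1681]
tool_rot: [-0.001, 0.103, 0.995, -0.0]
contact_force: [-6.9, -4.1, 0.3]
width: 0.0069
gripper_force: 34.4
```

{"op": "send_rows", "data": {"series": [[-0.12,-0.05,0,-0.01,0],[-0.12,-0.05,0,-0.01,0]]}}

```text
clock: 16.25
tool_pos: [0.567, -0.008, 0.1681]
tool_rot: [-0.001, 0.098, 0.995, -0.001]
contact_force: [-5.5, -5.3, -0.4]
width: 0.007
gripper_force: 34.3
```

Run:
```python
from h import *
st("L"); arc("L",np.arange(.08,-.04,-.02))
```

```text
theta 0.043 radius 0.1338 want 0.1342
F cabinet x,y,z -4.6 -6.1 -0.4 grip 34.3 w 0.007 t 16.25
0.08 [0.46 0.2  0.01] 0.04
0.06 [0.22 0.07 0.01] 0.02
0.04 [-0.02 -0.05  0.01] -0.0
0.02 [-0.26 -0.17  0.01] -0.02
-0.0 [-0.5  -0.28  0.01] -0.04
-0.02 [-0.75 -0.39  0.01] -0.06
```

The catch was met near 0.085 rad with a peak of about 9 N and is now passed. I press on gently toward the stop.

{"op": "send_rows", "data": {"series": [[-0.12,-0.055,0,-0.01,0],[-0.12,-0.055,0,-0.01,0]]}}

```text
clock: 16.45
tool_pos: [0.5683, -0.009, 0.1681]
tool_rot: [-0.001, 0.093, 0.996, -0.001]
contact_force: [-4.4, -6.2, -0.1]
width: 0.007
gripper_force: 34.2
```

{"op": "send_rows", "data": {"series": [[-0.12,-0.055,0,-0.01,0],[-0.12,-0.055,0,-0.01,0]]}}

```text
clock: 16.65
tool_pos: [0.5696, -0.01, 0.1681]
tool_rot: [-0.0, 0.088, 0.996, -0.001]
contact_force: [-3.3, -6.7, -0.5]
width: 0.0074
gripper_force: 34.1
```

{"op": "send_rows", "data": {"series": [[-0.12,-0.055,0,-0.01,0],[-0.12,-0.055,0,-0.01,0]]}}

```text
clock: 16.85
tool_pos: [0.5701, -0.0103, 0.1681]
tool_rot: [-0.001, 0.083, 0.997, -0.001]
contact_force: [-6.3, -5.2, 0.9]
width: 0.0068
gripper_force: 34.5
```

{"op": "send_rows", "data": {"series": [[-0.1,-0.05,0,0,0],[-0.1,-0.05,0,0,0]]}}

```text
clock: 17.05
tool_pos: [0.5701, -0.0104, 0.168]
tool_rot: [-0.003, 0.083, 0.997, -0.0]
contact_force: [-10.1, -3.9, 3.2]
width: 0.0072
gripper_force: 34.9
```

Run:
```python
from h import *
st("L"); arc("L",np.arange(.04,-.04,-.02))
```

```text
theta 0.0136 radius 0.1338 want 0.1342
F cabinet x,y,z -9.4 -5.4 3.2 grip 34.9 w 0.0072 t 17.05
0.04 [0.33 0.13 0.  ] 0.029
0.02 [0.09 0.01 0.  ] 0.009
0.0 [-0.15 -0.11  0.  ] -0.011
-0.02 [-0.39 -0.23  0.  ] -0.031
```

{"op": "send_rows", "data": {"series": [[-0.1,-0.03,0,0,0],[-0.1,-0.03,0,0,0],[-0.1,-0.03,0,0,0]]}}

```text
clock: 17.35
tool_pos: [0.5701, -0.0104, 0.168]
tool_rot: [-0.004, 0.083, 0.997, 0.0]
contact_force: [-13.4, -2.2, 4.4]
width: 0.0071
gripper_force: 35.3
```

{"op": "send_rows", "data": {"series": [[-0.1,-0.03,0,0,0],[-0.1,-0.03,0,0,0],[-0.1,-0.03,0,0,0]]}}

```text
clock: 17.65
tool_pos: [0.5701, -0.0105, 0.168]
tool_rot: [-0.005, 0.083, 0.997, 0.0]
contact_force: [-15.4, -1.1, 5.7]
width: 0.0065
gripper_force: 35.6
```

Run:
```python
from h import *
st("L")
```

```text
theta 0.013 radius 0.1339 want 0.1342
F cabinet x,y,z -15.0 -3.5 5.7 grip 35.6 w 0.0065 t 17.65
```

The left door is felt on its stop: 15 N with no further movement. I relax, release and lift.

{"op": "send_rows", "data": {"series": [[0.15,0.05,0,0,0],[0.25,0.1,0,0,0],[0.25,0.1,0,0,20],[0.25,0.1,0,0,60],[0.25,0.1,0,0,60],[0.25,0.1,0,0,60],[0.25,0.1,-4,0,60],[0.25,0.1,-8,0,60],[0.25,0.1,-12,0,60],[0.25,0.1,-12,0,60]]}}

```text
clock: 18.65
tool_pos: [0.5749, -0.01, 0.2968]
tool_rot: [0.007, 0.083, 0.997, 0.0]
contact_force: [0.8, -0.6, 0.6]
width: 0.0511
gripper_force: 0.0
```

Run:
```python
from h import *
v=np.load("m.npy"); plan([0.533,-.115,.168],1.6)
for n in("wrist","top","scene"):
    c=get_calibration(n); im,d=snapshot(n); cv2.imwrite(f"pics/{n}8.png",im[:,:,::-1])
    for t in ("rebated_leaf_pull","flanged_leaf_pull"):
        for o in pinpoint(t,n)[:1]: print(n,t,cam2w(n,o["point"],c).round(4),round(o["p"],2))
print("L model",geo(v,"L",.013,.12,.06)[0])
xy,ya=geo(v,"R",1.077,.125,.06); print("R model",xy); plan([*xy,.28],ya); print(sense()["qpos"])
```

```text
shift [  2.57 -11.07  12.83] spin -0.196 at [ 0.5749 -0.01    0.2968] yaw 1.404 F [ 0.8 -0.6  0.6] t 18.65 w 0.051105649271535526
wrist rebated_leaf_pull [ 0.5711 -0.0072  0.1687] 0.78
wrist flanged_leaf_pull [ 0.4609 -0.2141  0.1698] 0.57
top flanged_leaf_pull [ 0.4574 -0.2117  0.1655] 0.72
scene rebated_leaf_pull [ 0.5723 -0.0096  0.1682] 0.59
scene flanged_leaf_pull [ 0.4617 -0.21    0.1669] 0.58
L model [ 0.56995973 -0.01071751]
R model [ 0.4605696  -0.21049816]
shift [  7.56 -21.62   0.71] spin -1.087 at [ 0.5711 -0.0098  0.2869] yaw 1.404 F [-1.2  0.   0.7] t 19.1 w 0.050943929539306175
[-1.11220797e-01 -8.57839466e-02  1.73281472e+00  7.66396065e-05
  1.49689307e+00 -1.51526564e+00]
```

View pics/wrist8.png

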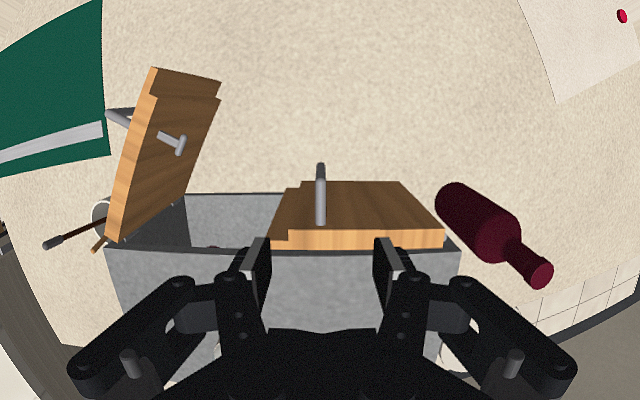

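The left door sits shut (its front edge spans 270–445 at row 240) and the right door stands open with its bar near (180,145). Now to the right pull, spinning the long way round to keep the last joint in range.

{"op": "send_rows", "data": {"series": [[0,-2,0,0.14,60],[1,-4,0,0.28,60],[2,-6,0,0.42,60],[3,-8,0,0.56,60],[4,-10,0,0.7,60],[5,-13,0,0.84,60],[6,-16,0,0.98,60],[7,-19,0,1.12,60],[7.5,-21.6,0,1.26,60],[7.5,-21.6,0,1.4,60],[7.5,-21.6,0,1.54,60],[7.5,-21.6,0,1.68,60]]}}

```text
clock: 20.3
tool_pos: [0.4614, -0.2107, 0.2877]
tool_rot: [-0.0, 0.8, 0.6, -0.0]
contact_force: [-0.0, -0.3, -1.1]
width: 0.051
gripper_force: 0.0
```

Run:
```python
from h import *
v=np.load("m.npy"); xy,ya=geo(v,"R",1.077,.125,.06); plan([*xy,.168],ya)
```

```text
shift [-1.000e-02 -8.000e-02  1.197e+01] spin 0.368 at [ 0.4614 -0.2107  0.2877] yaw -0.283 F [-0.  -0.3 -1.1] t 20.3 w 0.05099213308440969
```

{"op": "send_rows", "data": {"series": [[0,-0.1,0,0.12,60],[0,-0.1,0,0.25,60],[0,-0.1,0,0.37,60],[0,-0.1,3,0.37,60],[0,-0.1,6,0.37,60],[0,-0.1,9,0.37,60],[0,-0.1,12,0.37,60],[0,-0.1,12,0.37,60],[0,-0.1,12,0.37,60]]}}

```text
clock: 21.2
tool_pos: [0.4605, -0.2101, 0.1682]
tool_rot: [-0.001, 0.895, 0.446, -0.0]
contact_force: [-0.9, 0.1, 0.6]
width: 0.0516
gripper_force: 0.0
```

{"op": "send_rows", "data": {"series": [[0,0,0,0,0],[0,0,0,0,0],[0,0,0,0,0],[0,0,0,0,0],[0,0,0,0,0]], "grip_force": 35}}

```text
clock: 21.7
tool_pos: [0.4622, -0.2112, 0.1722]
tool_rot: [0.002, 0.895, 0.446, 0.001]
contact_force: [-2.1, 0.8, 9.5]
width: -0.0002
gripper_force: 4.7
```

Run:
```python
from h import *
st("R"); arc("R",np.arange(1.077,.1,-.08))
```

```text
theta 1.0799 radius 0.137 want 0.1387
F cabinet x,y,z -2.2 0.4 9.5 grip 4.7 w -0.0002 t 21.7
1.077 [-0.04 -0.17  0.42] 0.004
0.997 [ 0.98 -0.61  0.41] 0.084
0.917 [ 2.03 -0.96  0.41] 0.164
0.837 [ 3.11 -1.23  0.41] 0.244
0.757 [ 4.2  -1.41  0.41] 0.324
0.677 [ 5.31 -1.5   0.41] 0.404
0.597 [ 6.42 -1.5   0.41] 0.484
0.517 [ 7.52 -1.42  0.41] 0.564
0.437 [ 8.62 -1.25  0.41] 0.644
0.357 [ 9.7  -0.99  0.41] 0.724
0.277 [10.75 -0.64  0.42] 0.804
0.197 [11.77 -0.21  0.42] 0.884
0.117 [12.76  0.3   0.42] 0.964
```

{"op": "send_rows", "data": {"series": [[0,0,0,0,40],[0,0,0,0,40],[0,0,0,0,40]]}}

```text
clock: 22.0
tool_pos: [0.4607, -0.2101, 0.1683]
tool_rot: [-0.0, 0.895, 0.446, -0.0]
contact_force: [-0.7, -1.1, -0.3]
width: 0.0341
gripper_force: 0.0
```

Run:
```python
from h import *
s,p,R_=tool(); c=get_calibration("wrist"); im,d=snapshot("wrist"); st("R")
K=c["intrinsics"]; r=q2R(c["attitude"]).as_matrix()
U,V=np.meshgrid(np.arange(640),np.arange(400)); a=np.stack([(U-K[0,2])/K[0,0],(V-K[1,2])/K[1,1]],-1); n=np.linalg.norm(a,axis=-1)+1e-9
q=np.stack([a[...,0]/n*np.tan(n)*d,-a[...,1]/n*np.tan(n)*d,-d],-1); w=q@r.T+c["xyz"]; t=(w-p)@R_*1000
m=(w[...,2]>.186)&(w[...,2]<.197)&(abs(t[...,1])<14)&(abs(t[...,0])<45)&(d>0)
tt=t[m]
for x in range(-20,45,5):
    k=tt[(tt[:,0]>=x)&(tt[:,0]<x+5)]
    if len(k): print(x,len(k),k[:,1].min().round(1),k[:,1].max().round(1))
k=tt[abs(tt[:,0])<15]; print(k[:,0].min())
```

```text
theta 1.0738 radius 0.1388 want 0.1387
F cabinet x,y,z 0.4 1.0 0.4 grip 0.0 w 0.0342 t 22.05
-10 4 -2.2 -0.7
-5 134 -4.8 5.0
0 180 -4.7 4.9
5 185 -4.6 4.9
10 196 -5.1 4.8
15 201 -5.1 4.8
20 209 -5.0 4.7
25 217 -4.9 4.7
30 213 -4.9 4.6
35 48 -4.9 4.6
-6.0201226256975415
```

{"op": "send_rows", "data": {"series": [[0,0,0,0,30],[0,0,0,0,20],[0,0,0,0,12],[0,0,0,0,0],[0,0,0,0,0],[0,0,0,0,0]], "grip_force": 35}}

```text
clock: 22.65
tool_pos: [0.4606, -0.2101, 0.1683]
tool_rot: [-0.0, 0.895, 0.446, -0.0]
contact_force: [-1.4, 0.5, -0.0]
width: 0.0071
gripper_force: 34.0
```

Run:
```python
from h import *
st("R"); arc("R",np.arange(1.077,.1,-.08))
```

```text
theta 1.0741 radius 0.1387 want 0.1387
F cabinet x,y,z -1.4 0.3 -0.0 grip 34.0 w 0.0071 t 22.65
1.077 [-0.03  0.03  0.03] 0.004
0.997 [ 0.99 -0.41  0.03] 0.084
0.917 [ 2.04 -0.76  0.03] 0.164
0.837 [ 3.12 -1.03  0.03] 0.244
0.757 [ 4.21 -1.21  0.03] 0.324
0.677 [ 5.31 -1.3   0.03] 0.404
0.597 [ 6.42 -1.31  0.03] 0.484
0.517 [ 7.53 -1.22  0.03] 0.564
0.437 [ 8.62 -1.05  0.03] 0.644
0.357 [ 9.7  -0.79  0.03] 0.724
0.277 [10.76 -0.44  0.03] 0.804
0.197 [ 1.178e+01 -1.000e-02  3.000e-02] 0.884
0.117 [12.76  0.49  0.03] 0.964
```

Gripped cleanly. I swing it to about 0.60.

{"op": "send_rows", "data": {"series": [[0.5,-0.2,0,0.04,0],[1.0,-0.41,0,0.08,0],[1.5,-0.6,0,0.12,0],[2.05,-0.76,0,0.16,0],[2.6,-0.91,0,0.2,0],[3.1,-1.03,0,0.24,0],[3.65,-1.13,0,0.28,0],[4.2,-1.21,0,0.32,0],[4.75,-1.27,0,0.36,0],[5.3,-1.3,0,0.4,0],[5.85,-1.31,0,0.44,0],[6.4,-1.31,0,0.48,0]]}}

```text
clock: 23.85
tool_pos: [0.4887, -0.1509, 0.1683]
tool_rot: [-0.0, 0.976, 0.22, -0.0]
contact_force: [-0.7, 0.5, 0.2]
width: 0.0072
gripper_force: 34.0
```

Run:
```python
from h import *
st("R"); arc("R",np.arange(.6,.1,-.04))
```

```text
theta 0.597 radius 0.1388 want 0.1387
F cabinet x,y,z -0.8 0.4 0.2 grip 34.0 w 0.0072 t 23.85
0.6 [-0.03  0.03  0.03] -0.0
0.56 [ 0.47 -0.2   0.03] 0.04
0.52 [ 0.98 -0.41  0.03] 0.08
0.48 [ 1.51 -0.6   0.03] 0.12
0.44 [ 2.03 -0.77  0.03] 0.16
0.4 [ 2.57 -0.92  0.03] 0.2
0.36 [ 3.11 -1.04  0.03] 0.24
0.32 [ 3.65 -1.15  0.03] 0.28
0.28 [ 4.2  -1.23  0.03] 0.32
0.24 [ 4.75 -1.29  0.03] 0.36
0.2 [ 5.31 -1.33  0.03] 0.4
0.16 [ 5.86 -1.34  0.03] 0.44
0.12 [ 6.42 -1.33  0.03] 0.48
```

{"op": "send_rows", "data": {"series": [[0.5,-0.2,0,0.04,0],[1.0,-0.42,0,0.08,0],[1.5,-0.6,0,0.12,0],[2.05,-0.77,0,0.16,0],[2.6,-0.92,0,0.2,0],[3.1,-1.05,0,0.24,0],[3.65,-1.15,0,0.28,0],[4.2,-1.23,0,0.32,0],[4.75,-1.3,0,0.36,0],[5.3,-1.34,0,0.4,0],[5.7,-1.35,0,0.43,0],[5.7,-1.35,0,0.43,0]]}}

```text
clock: 25.05
tool_pos: [0.535, -0.1142, 0.1683]
tool_rot: [-0.0, 1.0, 0.008, 0.0]
contact_force: [0.7, 0.9, 0.2]
width: 0.007
gripper_force: 34.0
```

Run:
```python
from h import *
st("R"); arc("R",np.arange(.18,-.02,-.02))
```

```text
theta 0.168 radius 0.1385 want 0.1387
F cabinet x,y,z 0.6 1.0 0.2 grip 34.0 w 0.007 t 25.05
0.18 [-0.15  0.06  0.03] -0.008
0.16 [ 0.1  -0.06  0.03] 0.012
0.14 [ 0.35 -0.17  0.03] 0.032
0.12 [ 0.6  -0.28  0.03] 0.052
0.1 [ 0.86 -0.39  0.03] 0.072
0.08 [ 1.12 -0.49  0.03] 0.092
0.06 [ 1.38 -0.58  0.03] 0.112
0.04 [ 1.64 -0.67  0.03] 0.132
0.02 [ 1.91 -0.75  0.03] 0.152
0.0 [ 2.17 -0.83  0.03] 0.172
```

{"op": "send_rows", "data": {"series": [[0.17,-0.08,0,0.015,0],[0.35,-0.17,0,0.03,0],[0.35,-0.17,0,0.03,0]]}}

```text
clock: 25.35
tool_pos: [0.5381, -0.1127, 0.1683]
tool_rot: [-0.0, 1.0, -0.008, 0.0]
contact_force: [-0.1, 0.7, 0.1]
width: 0.0065
gripper_force: 33.9
```

{"op": "send_rows", "data": {"series": [[0.12,-0.06,0,0.01,0],[0.25,-0.12,0,0.02,0],[0.25,-0.12,0,0.02,0]]}}

```text
clock: 25.65
tool_pos: [0.5406, -0.1116, 0.1683]
tool_rot: [0.0, 1.0, -0.018, 0.0]
contact_force: [-0.3, -0.1, -0.8]
width: 0.0073
gripper_force: 33.9
```

{"op": "send_rows", "data": {"series": [[0.12,-0.055,0,0.01,0],[0.12,-0.055,0,0.01,0]]}}

```text
clock: 25.85
tool_pos: [0.5418, -0.1111, 0.1683]
tool_rot: [0.0, 1.0, -0.023, 0.0]
contact_force: [-0.1, -0.9, -0.5]
width: 0.0071
gripper_force: 33.9
```

{"op": "send_rows", "data": {"series": [[0.12,-0.055,0,0.01,0],[0.12,-0.055,0,0.01,0]]}}

```text
clock: 26.05
tool_pos: [0.543, -0.1105, 0.1683]
tool_rot: [-0.0, 1.0, -0.028, 0.0]
contact_force: [1.3, -0.0, 0.2]
width: 0.0069
gripper_force: 33.8
```

{"op": "send_rows", "data": {"series": [[0.12,-0.05,0,0.01,0],[0.12,-0.05,0,0.01,0]]}}

```text
clock: 26.25
tool_pos: [0.5443, -0.1101, 0.1683]
tool_rot: [-0.0, 0.999, -0.033, 0.0]
contact_force: [0.4, -0.5, -0.8]
width: 0.0068
gripper_force: 33.9
```

Run:
```python
from h import *
st("R"); arc("R",np.arange(.1,-.02,-.02))
```

```text
theta 0.0947 radius 0.1385 want 0.1387
F cabinet x,y,z 0.4 -0.4 -0.8 grip 33.9 w 0.0068 t 26.25
0.1 [-0.07  0.02  0.03] -0.009
0.08 [ 0.18 -0.1   0.03] 0.011
0.06 [ 0.43 -0.21  0.03] 0.031
0.04 [ 0.69 -0.32  0.03] 0.051
0.02 [ 0.94 -0.43  0.03] 0.071
-0.0 [ 1.2  -0.53  0.03] 0.091
```

{"op": "send_rows", "data": {"series": [[0.12,-0.055,0,0.01,0],[0.12,-0.055,0,0.01,0]]}}

```text
clock: 26.45
tool_pos: [0.5455, -0.1096, 0.1683]
tool_rot: [-0.0, 0.999, -0.038, 0.0]
contact_force: [0.2, -0.3, -1.0]
width: 0.0069
gripper_force: 33.8
```

{"op": "send_rows", "data": {"series": [[0.12,-0.055,0,0.01,0],[0.12,-0.055,0,0.01,0]]}}

```text
clock: 26.65
tool_pos: [0.5467, -0.1091, 0.1683]
tool_rot: [-0.0, 0.999, -0.043, 0.0]
contact_force: [0.6, 1.3, -0.9]
width: 0.007
gripper_force: 33.8
```

{"op": "send_rows", "data": {"series": [[0.12,-0.055,0,0.01,0],[0.12,-0.055,0,0.01,0]]}}

```text
clock: 26.85
tool_pos: [0.5477, -0.1087, 0.1683]
tool_rot: [0.0, 0.999, -0.048, -0.0]
contact_force: [-1.5, 0.1, -0.5]
width: 0.0071
gripper_force: 34.0
```

{"op": "send_rows", "data": {"series": [[0.12,-0.055,0,0.01,0],[0.12,-0.055,0,0.01,0]]}}

```text
clock: 27.05
tool_pos: [0.5484, -0.1085, 0.1683]
tool_rot: [0.0, 0.999, -0.053, -0.001]
contact_force: [-6.0, -0.6, 1.5]
width: 0.0069
gripper_force: 34.5
```

Run:
```python
from h import *
st("R"); arc("R",np.arange(.1,-.02,-.02))
```

```text
theta 0.0627 radius 0.1385 want 0.1387
F cabinet x,y,z -5.9 -1.5 1.5 grip 34.5 w 0.0069 t 27.05
0.1 [-0.46  0.23  0.03] -0.049
0.08 [-0.22  0.1   0.03] -0.029
0.06 [ 0.03 -0.03  0.03] -0.009
0.04 [ 0.28 -0.15  0.03] 0.011
0.02 [ 0.53 -0.26  0.02] 0.031
-0.0 [ 0.79 -0.37  0.02] 0.051
```

{"op": "send_rows", "data": {"series": [[0.12,-0.05,0,0.01,0],[0.12,-0.05,0,0.01,0]]}}

```text
clock: 27.25
tool_pos: [0.55, -0.1079, 0.1683]
tool_rot: [-0.0, 0.998, -0.058, -0.0]
contact_force: [-4.1, -0.0, 1.4]
width: 0.007
gripper_force: 34.3
```

{"op": "send_rows", "data": {"series": [[0.12,-0.05,0,0.01,0],[0.12,-0.05,0,0.01,0]]}}

```text
clock: 27.45
tool_pos: [0.5518, -0.1073, 0.1683]
tool_rot: [-0.0, 0.998, -0.063, 0.0]
contact_force: [-3.1, 1.5, 0.2]
width: 0.0069
gripper_force: 34.2
```

{"op": "send_rows", "data": {"series": [[0.12,-0.05,0,0.01,0],[0.12,-0.05,0,0.01,0]]}}

```text
clock: 27.65
tool_pos: [0.5533, -0.1068, 0.1683]
tool_rot: [-0.0, 0.998, -0.068, 0.001]
contact_force: [-0.9, 2.5, -0.9]
width: 0.0069
gripper_force: 34.0
```

{"op": "send_rows", "data": {"series": [[0.12,-0.05,0,0.01,0],[0.12,-0.05,0,0.01,0]]}}

```text
clock: 27.85
tool_pos: [0.5546, -0.1064, 0.1683]
tool_rot: [-0.0, 0.997, -0.073, 0.0]
contact_force: [-0.5, 3.5, -0.2]
width: 0.0067
gripper_force: 34.0
```

Run:
```python
from h import *
st("R"); arc("R",np.arange(.04,-.04,-.02))
```

```text
theta 0.0156 radius 0.1384 want 0.1387
F cabinet x,y,z -1.1 3.4 -0.2 grip 34.0 w 0.0067 t 27.85
0.04 [-0.31  0.13  0.03] -0.029
0.02 [-0.06  0.01  0.03] -0.009
0.0 [ 0.19 -0.11  0.03] 0.011
-0.02 [ 0.44 -0.23  0.03] 0.031
```

{"op": "send_rows", "data": {"series": [[0.12,-0.055,0,0.01,0],[0.12,-0.055,0,0.01,0]]}}

```text
clock: 28.05
tool_pos: [0.5558, -0.1061, 0.1683]
tool_rot: [-0.0, 0.997, -0.078, 0.0]
contact_force: [-0.1, 4.1, -1.5]
width: 0.0069
gripper_force: 33.9
```

{"op": "send_rows", "data": {"series": [[0.12,-0.055,0,0.01,0],[0.12,-0.055,0,0.01,0]]}}

```text
clock: 28.25
tool_pos: [0.5567, -0.1059, 0.1683]
tool_rot: [-0.0, 0.997, -0.083, -0.0]
contact_force: [-2.0, 4.3, -0.3]
width: 0.0071
gripper_force: 34.2
```

{"op": "send_rows", "data": {"series": [[0.1,-0.05,0,0.005,0],[0.1,-0.05,0,0.005,0]]}}

```text
clock: 28.45
tool_pos: [0.5567, -0.1058, 0.1683]
tool_rot: [0.0, 0.996, -0.085, -0.001]
contact_force: [-5.9, 4.0, 1.4]
width: 0.0072
gripper_force: 34.6
```

{"op": "send_rows", "data": {"series": [[0.1,-0.05,0,0,0],[0.1,-0.05,0,0,0]]}}

```text
clock: 28.65
tool_pos: [0.5568, -0.1058, 0.1682]
tool_rot: [0.0, 0.996, -0.085, -0.003]
contact_force: [-8.3, 3.5, 3.7]
width: 0.0071
gripper_force: 35.0
```

Run:
```python
from h import *
st("R"); arc("R",np.arange(.04,-.04,-.02))
```

```text
theta -0.0011 radius 0.1384 want 0.1387
F cabinet x,y,z -8.7 2.2 3.7 grip 35.0 w 0.0071 t 28.65
0.04 [-0.52  0.24  0.03] -0.054
0.02 [-0.27  0.11  0.03] -0.034
0.0 [-0.02 -0.01  0.02] -0.014
-0.02 [ 0.23 -0.14  0.02] 0.006
```

{"op": "send_rows", "data": {"series": [[0.1,-0.03,0,0,0],[0.1,-0.03,0,0,0],[0.1,-0.03,0,0,0]]}}

```text
clock: 28.95
tool_pos: [0.5569, -0.1057, 0.1682]
tool_rot: [0.001, 0.996, -0.085, -0.004]
contact_force: [-13.2, 3.2, 5.5]
width: 0.007
gripper_force: 35.4
```

{"op": "send_rows", "data": {"series": [[0.12,-0.03,0,0,0],[0.12,-0.03,0,0,0],[0.12,-0.03,0,0,0]]}}

```text
clock: 29.25
tool_pos: [0.5569, -0.1057, 0.1683]
tool_rot: [0.001, 0.996, -0.085, -0.006]
contact_force: [-17.9, 3.1, 8.0]
width: 0.0068
gripper_force: 35.9
```

Run:
```python
from h import *
st("R")
```

```text
theta -0.0019 radius 0.1385 want 0.1387
F cabinet x,y,z -18.2 0.2 8.0 grip 35.9 w 0.0068 t 29.25
```

The right door is solid on its stop at 18 N. I relax, release, lift and look.

{"op": "send_rows", "data": {"series": [[-0.15,0.05,0,0,0],[-0.32,0.1,0,0,0],[-0.32,0.1,0,0,15],[-0.32,0.1,0,0,45],[-0.32,0.1,0,0,45],[-0.32,0.1,0,0,45],[-0.32,0.1,-4,0,45],[-0.32,0.1,-8,0,45],[-0.32,0.1,-12,0,45],[-5,0.1,-15,0,45],[-9,0.1,-16,0,45],[-9,0.1,-16,0,45]]}}

```text
clock: 30.45
tool_pos: [0.4707, -0.0909, 0.333]
tool_rot: [0.001, 0.996, -0.085, 0.004]
contact_force: [-0.8, -0.8, -0.1]
width: 0.0382
gripper_force: 0.0
```

Run:
```python
from h import *
v=np.load("m.npy"); names=("rebated_leaf_pull","flanged_leaf_pull","bottle","jar","brush_mug")
print("home L",geo(v,"L",.013,.12,.06)[0],"R",geo(v,"R",-.002,.125,.06)[0])
for n in("wrist","top","scene"):
    c=get_calibration(n); im,d=snapshot(n); cv2.imwrite(f"pics/{n}9.png",im[:,:,::-1])
    for t in names:
        for o in pinpoint(t,n)[:1]: print(n,t,cam2w(n,o["point"],c).round(4),round(o["p"],2))
st("R")
```

```text
home L [ 0.56995973 -0.01071751] R [ 0.55684716 -0.1055022 ]
wrist rebated_leaf_pull [ 0.571  -0.0072  0.1701] 0.81
wrist flanged_leaf_pull [ 0.5582 -0.111   0.169 ] 0.66
wrist bottle [ 0.6856  0.1925 -0.0017] 0.65
wrist jar [0.651  0.0938 0.1132] 0.35
wrist brush_mug [ 0.5983 -0.3447 -0.0026] 0.76
top rebated_leaf_pull [ 0.5653 -0.0106  0.1655] 0.97
top flanged_leaf_pull [ 0.5509 -0.1088  0.1675] 0.84
top bottle [ 0.6807  0.1934 -0.0032] 0.74
top jar [ 0.7191 -0.1131  0.2164] 0.97
top brush_mug [ 0.5937 -0.3407 -0.0009] 0.65
scene rebated_leaf_pull [ 0.572  -0.0122  0.17  ] 0.6
scene flanged_leaf_pull [ 0.5549 -0.1041  0.1711] 0.78
scene bottle [0.6836 0.1877 0.0039] 0.76
scene jar [ 0.7222 -0.1245  0.2149] 0.71
scene brush_mug [ 0.5979 -0.3491 -0.0027] 0.81
theta 0.4091 radius 0.1927 want 0.1387
F cabinet x,y,z 0.8 0.4 0.0 grip 0.0 w 0.0381 t 31.35
```

View pics/wrist9.png

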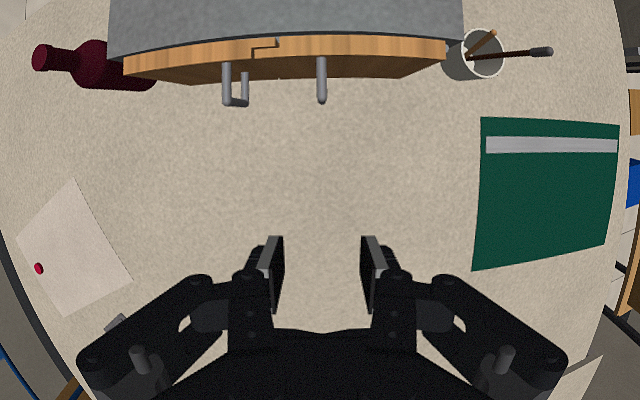

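Both doors are flush. The lap shows at (265,45), flange over tongue, and the bottle, jar and mug are unmoved. I'll hand it in.

```bash
python3 -c "
from plant import *
print(close_job())"
```

```text
the job is handed in; nothing more can be done
None
```

Both doors are shut, left then right, each pressed until it stopped moving (15 N left, 18 N right), with the flange lapped over the tongue and the bottle, jar and mug unmoved; the job was handed in at about 31 s.

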